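Turn the viewing light to full brightness

ROBOT

A 6-joint arm with a two-finger parallel gripper is mounted at the origin on the work surface. World frame = base frame: x ahead of the robot, y to its left, z up, the work surface at z = 0. Lengths are in mm, angles in rad, forces in N, time in s.
With the tool pointing down it reaches from about 275 to 750 mm from the base axis. Payload 10.2 kg.
Tool frame: the origin (TCP) lies at the very end of the fingers, on their centre line; the grasp point (between the pads) lies 19 mm behind it; z points along the fingers, x is the direction in which the jaws open and shut, and the axes are right-handed (so a half turn about z gives the same grasp; the last joint's range is limited). The gripper opens to 85 mm and grips with 20 to 120 N. Pads are 22 mm wide; open, the fingers measure 114 mm over their backs; the gripper's body (76 mm by 85 mm) begins 54 mm behind the grasp point. The pads swing forward as they close: fully open they stand 13 mm farther back than shut.
Start: joints at [0.904, 0.313, 1.498, -0, 1.331, -0.223], TCP at [225.435, 474.142, 231.294] pointing down, gripper open.
Joint ranges: [-2.94, 2.94], [-0.97, 2.17], [0.19, 2.56], [-1.23, 4.37], [0.02, 3.11], [-2.88, 2.88]. Speed limits (rad/s): [2.39, 2.39, 3.01, 3.14, 3.14, 3.14].

INTERFACE

Orientations are given as a unit quaternion [x, y, z, w].
In Python, from bench import r, imaging, ticket gives the robot as it stands.
- The arm moves only by the tool carry_out, never from a script. Its argument "targets" is a list of rows, each a list of 7 numbers: the shift along the world's x, y, z in m, then the turn, a rotation vector about the world's x, y, z in degrees, then the opening, from -1 (shut) to 1 (fully open). In form: [[dx, dy, dz, rx, ry, rz, fingers], ...]. A call has 1 to 8 rows; each row shifts and turns the commanded pose from where the row before left it; what a row does not reach is not made up. A row lasts 1/8 s, in which the tool goes at most 62.5 mm and 10.7 degrees, less where a joint would pass 70% of its speed; a pose out of reach is approached as far as the arm can. A call is refused whole if a number of a shift passes 0.0625 or a number of a turn 10.7, either way. A call with a gripper value outside its range is refused whole. The fingers move at their own pace and stop on an object; the grip force is fixed at half the most. Time passes only in rows, so rows that do not move let the fingers close. It gives the time, the measured TCP pose, the force and the opening at its end, in the units of the state.
- r.get_state(): the state, without advancing time (a new reading comes with each control period).
- imaging.grab_frame(name): name is "scene" or "top"; returns a dict with "frame" (420x560x3 uint8, red, green, blue), "z_map" (420x560 float32, mm along the optical axis (not along the pixel's ray), 0 where there is no reading), "fx", "fy", "cx", "cy" (pixels), "view" (4x4, takes a point from world to camera coordinates). Camera axes: x right, y up, looking along -z (the intrinsics and any distortion apply to the point x, -y, -z); pixel columns grow to the right and rows downward; lengths in mm; the calibration is good to about 2 mm. A picture is of the moment at which its call begins.
- ticket.hand_in(): hands the job in, once; it reports no verdict.
The state is a dict: "time_s": time; "q": joint angles; "qd": joint speeds; "effort": joint torques, N m; "tool_pos": TCP position; "eef_rot": TCP orientation; "contact_force": force on the tool from outside, world axes, zero at the start; "moment": the same for the moment, N m; "gripper_width": opening from 0.0 (shut) to 1.0 (fully open).
Only numpy, scipy, OpenCV 4.12 (cv2) and the standard library are available. Lean on these libraries where they do the work, as an engineer would, in place of code of your own. Each camera call takes 0.05 s, during which the arm holds its last target. There are 200 camera calls.

TASK

Switch on the viewing light on the bench: press its green button fully in with a fingertip and let it come back up. Then push the blue brightness lever with the fingers, without forcing or gripping it, towards the far end of the base, away from the button, past the half-way notch, until it rests against its far stop, and take the hand away. Leave the orange filter lever where it is, and do not shift or pick up the dish or anything else standing around.

Things in the scene. Friction and masses are not known exactly. Their poses are not given: they have to be found in the camera images.
- light_base: White LED viewing base, fixed to the bench, 280 mm along its x, 310 mm along its y, flat top 45 mm above the bench, with a lit window 172 mm square centred at its x = +30 mm. Origin: centre of its underside. Its +x is the direction from the button end towards the far end; z up. Its place and yaw vary (yaw up to 0.4 rad).
- power_top (a point): Centre of the top of the green round push button (30 mm across) on the front strip of the viewing base, at the base's x = -105 mm, y = 0. It is pressed straight down 6 mm, sprung, about 4 N.
- power (a joint): Travel of the green button, 0 up to 0.006 m fully in; it springs back when let go. It counts as pressed beyond 0.0045 m for 0.1 s.
- bright_pod: Grey slider unit of the brightness lever, fixed on the top of the viewing base near its left or right edge (which side varies, 122 mm from the base's middle line, centre at the base's x = +20 mm), 150 mm along x, 56 mm along y, 14 mm high, so its top is 59 mm above the bench. White dots beside the slot grow from off to half to full. Origin: centre of its underside; axes parallel to those of the viewing base.
- bright_top (a point): Centre of the top face of the blue brightness lever: an upright block 16 mm along the slot (x of the viewing base), 30 mm across it, 36 mm high, standing 0.5 mm above its grey unit; its top is 95.5 mm above the bench. At joint value v it stands at x = v - 30 mm on its unit.
- bright (a joint): Blue lever along its slot, m, growing along +x of the base: off 0 (starts at 0 to 0.003), notch (half) 0.030, far stop (full) 0.060. Sprung crests at 0.015 and 0.047 take about 5 N to push over; past one the lever snaps on, let go before one it slips back (notch: rests at 0.026 to 0.036). At the far stop a sprung buffer gives 1 mm per 3 N, 6 mm at most, and returns it to 0.060.
- filter_pod: The same grey slider unit, on the opposite side, without dots; it carries the orange lever. Origin: centre of its underside; axes as the base's.
- filter_top (a point): Centre of the top face of the orange filter lever, the same shape and size as the blue one; it stands anywhere along its slot and must be left alone.
- dish: Round culture dish with amber filling, 90 mm across, 14 mm high, loose on the lit window. Origin: centre of its underside.
- vial: Small vial with a red cap, 24 mm across, 45 mm high, loose on the far part of the window. Origin: centre of its underside.
- media_bottle: Amber bottle with a blue cap, 72 mm across, 150 mm high, on the bench to the left. Origin: centre of its underside.
- wash_bottle: White wash bottle with a red cap and a bent clear spout, 68 mm across, 180 mm high, on the bench to the left. Origin: centre of its underside.
- beaker: Glass beaker, 72 mm across, 90 mm high, on the bench to the right. Origin: centre of its underside.

How it is judged (in metres and radians):
On the way, in this order (a step that is already met when the one before it is completed fails the run):
1. the green button is pressed fully in, the blue lever still at off (value of joint power above 0.0045 m and value of joint bright below 0.012 m), for 0.1 s.
2. the blue lever has passed the notch and stands at the far stop (value of joint bright above 0.056 m), for 0.2 s.
At the end, for the whole second after the job is handed in: The blue lever rests within 4 mm of its far stop (joint above 0.056 m), the green button is up again, the orange lever is within 4 mm of where it was, and dish and vial are within 12 mm, the other things within 20 mm, of where they stood (value of joint bright above 0.056 m and value of joint power below 0.002 m and distance of filter_top from where it was at the start of the episode below 0.004 m and distance of each of dish, vial from where it was at the start of the episode below 0.012 m and distance of each of media_bottle, wash_bottle, beaker from where it was at the start of the episode below 0.02 m); the robot touches nothing.
It fails at once if the orange filter lever is moved more than 4 mm (distance of filter_top from where it was at the start of the episode above 0.004 m).
It fails at once if the blue lever is gripped or forced (over 35 N from the fingers) (contact force between the fingers and bright above 35 N).
It fails at once if the dish or the vial is shifted or lifted more than 12 mm (distance of any of dish, vial from where it was at the start of the episode above 0.012 m).
It fails at once if another thing standing around is shifted or lifted more than 20 mm (distance of any of media_bottle, wash_bottle, beaker from where it was at the start of the episode above 0.02 m).
It also fails if it takes over 42 s, if anything falls off the work surface, if the arm or the gripper's body presses on something with over 40 N, if the wrist force passes 120 N, or if a joint passes its speed limit or range.

## Working session

There is one attempt and no reset: what is moved stays moved. The work goes in short steps, Python scripts to look and compute and a tool call to move; the robot and the scene stay as the last step left them, time stands still between calls to the robot, and variables do not carry over. Pictures are saved under pics/ and viewed, about 8 in all and at most 12, crops included, and the job is handed in when it is done.

Besides the shell and the picture viewer there is one more tool, called after "Emit:" as a command line: name --pt "numbers of a row" for each row, then --argument value for the rest. carry_out: Moves the arm, as the interface text tells. Its arguments: {"type":"object","properties":{"targets":{"type":"array"}},"required":["targets"]}

```bash
mkdir -p pics; cat > h.py <<'E'
import numpy as np, cv2
from bench import r, imaging, ticket
def grab(n):
    d=imaging.grab_frame(n); return d
def px2w(d,u,v,z=None):
    # z None: depth; otherwise intersect with plane z (mm)
    T=np.linalg.inv(np.array(d["view"])); ray=np.array([(u-d["cx"])/d["fx"],-(v-d["cy"])/d["fy"],-1.])
    o=T[:3,3]; w=T[:3,:3]@ray
    s=d["z_map"][int(round(v)),int(round(u))] if z is None else (z-o[2])/w[2]
    return o+s*w
E
python3 - <<'E'
from h import *
import pickle
D={n:grab(n) for n in("scene","top")}
pickle.dump(D,open("d.pkl","wb"))
for n in D: cv2.imwrite(f"pics/{n}0.png",D[n]["frame"][...,::-1]); print(n,[k for k in D[n]],D[n]["fx"],D[n]["cx"],D[n]["cy"])
s=r.get_state();print(s)
E
```

```text
scene ['frame', 'z_map', 'fx', 'fy', 'cx', 'cy', 'view'] 398.1223803919775 279.04002593252767 206.70794032189787
top ['frame', 'z_map', 'fx', 'fy', 'cx', 'cy', 'view'] 410.24159289405895 286.58283869505334 211.67192440796612
{'time_s': 0.1, 'q': array([ 9.03607898e-01,  3.13435422e-01,  1.49834829e+00,  5.96208873e-06,
        1.33096624e+00, -2.23396959e-01]), 'qd': array([-0.00142376, -0.00259924, -0.00088635, -0.00276613,  0.00039047,
       -0.00051758]), 'effort': array([ 2.03864431e-03, -4.12905121e+01, -2.60143876e+01, -1.64634002e-04,
        3.03731336e-03, -4.51874212e-05]), 'tool_pos': array([225.2892457 , 473.9662338 , 230.77594669]), 'eef_rot': array([ 8.45389714e-01,  5.34149695e-01, -5.46468418e-04,  1.90299648e-04]), 'contact_force': array([ 0.43254413, -0.51740052,  0.46417599]), 'moment': array([ 0.04049858,  0.04697966, -0.06873254]), 'gripper_width': 0.9983336856343644}
```

View pics/top0.png

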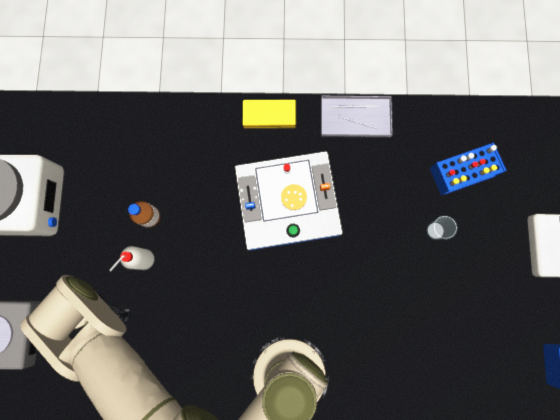

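View pics/scene0.png

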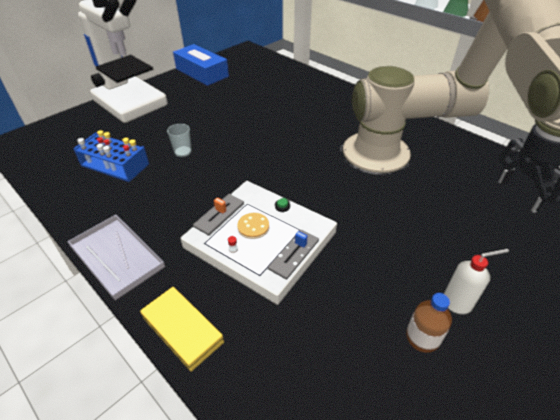

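The top view shows the button at (293,230), the blue lever at (250,206) on the left pod, the orange lever at (325,187), the dish at (294,197) and the vial at (287,168). In the scene view the button is at (283,204) and the blue lever at (302,239).

```bash
python3 - <<'E'
from h import *
import pickle
D=pickle.load(open("d.pkl","rb"))
W={"top":dict(green=(275,215,310,245),blue=(240,195,262,215),orange=(315,178,335,196)),
   "scene":dict(green=(270,190,295,215),blue=(290,228,312,252),orange=(210,195,230,216))}
H=dict(green=((45,85),None),blue=((105,125),95.5),orange=((5,18),95.5))
for n in W:
  d=D[n]; hsv=cv2.cvtColor(d["frame"],cv2.COLOR_RGB2HSV)
  for k,(a,b,c,e) in W[n].items():
    lo,hi=H[k][0]
    m=np.zeros(hsv.shape[:2],bool); m[b:e,a:c]=((hsv[...,0]>=lo)&(hsv[...,0]<=hi)&(hsv[...,1]>120)&(hsv[...,2]>50))[b:e,a:c]
    v,u=np.nonzero(m); P=np.array([px2w(d,x,y) for x,y in zip(u,v)])
    zt=np.percentile(P[:,2],90); t=P[P[:,2]>zt-6]
    print(n,k,len(u),"px",u.mean().round(1),v.mean().round(1),"median",np.median(P,0).round(1),"top",t.mean(0).round(1),len(t))
d=D["top"]
# white base top from depth
vv,uu=np.mgrid[140:262,225:355]; P=np.array([px2w(d,x,y) for x,y in zip(uu.ravel(),vv.ravel())])
m=((P[:,2]>30)).reshape(vv.shape).astype(np.uint8)
print("base z", np.median(P[(P[:,2]>35)&(P[:,2]<53)][:,2]))
c=max(cv2.findContours(m,0,1)[0],key=cv2.contourArea).reshape(-1,2)+[225,140]
Q=np.array([px2w(d,x,y,45)[:2] for x,y in c],np.float32)
print(cv2.minAreaRect(Q))
im=d["frame"][140:262,225:355,::-1]; cv2.imwrite("pics/crop1.png",cv2.resize(im,None,fx=5,fy=5,interpolation=cv2.INTER_CUBIC)[:600])
E
```

```text
top green 76 px 292.8 229.7 median [451.9  -6.   66.8] top [450.2  -5.4  88. ] 63
top blue 48 px 249.7 205.2 median [522.  129.8  95. ] top [526.2 131.4  97.3] 31
top orange 58 px 324.5 186.7 median [ 585.6 -104.9   92.6] top [ 590.2 -104.6   95.1] 32
scene green 76 px 282.3 202.5 median [457.3  -2.4  65.5] top [455.   -2.2  65.8] 61
scene blue 121 px 300.8 239.5 median [533.2 135.9  83.1] top [530.1 136.1  92.7] 47
scene orange 129 px 219.4 204.8 median [ 595.4 -101.3   79.5] top [603.4 -84.9 110.9] 40
base z 45.90661541245663
((555.3448486328125, 11.5107421875), (281.5570983886719, 312.0255126953125), 10.027886390686035)
```

View pics/crop1.png

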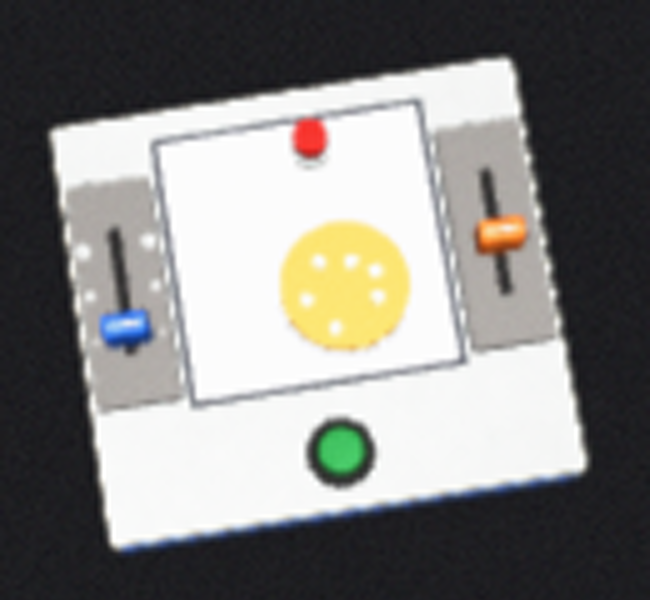

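Base centre is about (555.3, 11.5) with yaw 10.0°. That predicts the button at (452, -7) and the blue lever at (524, 130), and both match the direct measurements. Next I shut the fingers and move over the button, turning the jaw axis across the slot.

Emit:
carry_out --pt "0.02 -0.045 0 0 0 4.4 -1" --pt "0.02 -0.045 0 0 0 4.4 -1" --pt "0.02 -0.045 0 0 0 4.4 -1" --pt "0.02 -0.045 0 0 0 4.4 -1" --pt "0.02 -0.045 0 0 0 4.4 -1" --pt "0.02 -0.045 0 0 0 4.4 -1" --pt "0.02 -0.045 0 0 0 4.4 -1" --pt "0.02 -0.045 0 0 0 4.4 -1"

```text
time_s: 1.1
tool_pos: [385.7, 112.6, 231.2]
eef_rot: [0.643, 0.766, 0.0, -0.0]
contact_force: [0.6, 0.4, -0.2]
gripper_width: 0.002
```

Emit:
carry_out --pt "0.022 -0.04 0 0 0 0 -1" --pt "0.022 -0.04 -0.02 0 0 0 -1" --pt "0.022 -0.039 -0.03 0 0 0 -1" --pt "0 0 -0.04 0 0 0 -1" --pt "0 0 -0.04 0 0 0 -1" --pt "0 0 -0.015 0 0 0 -1" --pt "0 0 0 0 0 0 -1"

```text
time_s: 1.98
tool_pos: [450.8, -4.7, 85.4]
eef_rot: [0.644, 0.765, -0.001, -0.001]
contact_force: [0.2, -0.2, -0.1]
gripper_width: -0.002
```

```bash
python3 - <<'E'
from h import *
a=grab("scene")["frame"][130:260,190:340,::-1]
cv2.imwrite("pics/s1.png",cv2.resize(a,None,fx=4.5,fy=4.5,interpolation=cv2.INTER_CUBIC))
print(r.get_state()["tool_pos"])
E
```

```text
[451.38012778  -4.84719171  86.33952016]
```

View pics/s1.png

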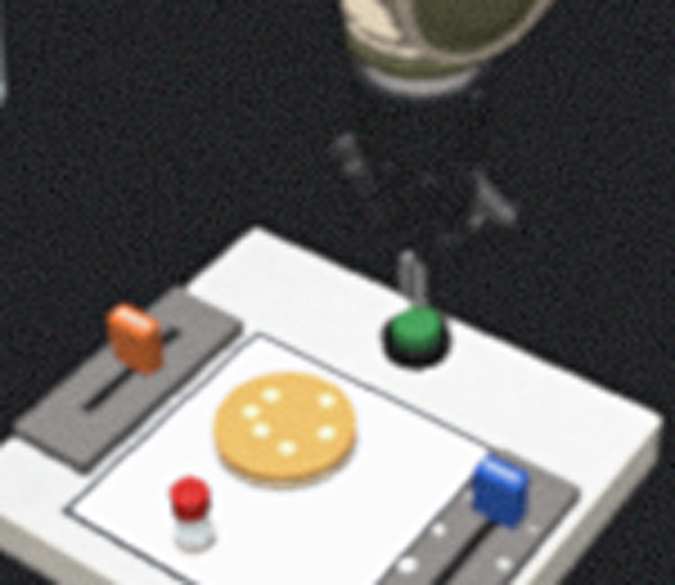

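The shut fingertips (412,290) hang just above the green button (417,325). Pressing down in small steps.

Emit:
carry_out --pt "0 -0.002 -0.01 0 0 0 -1" --pt "0 0 -0.006 0 0 0 -1" --pt "0 0 -0.003 0 0 0 -1" --pt "0 0 -0.003 0 0 0 -1" --pt "0 0 0 0 0 0 -1"

```text
time_s: 2.65
tool_pos: [451.4, -6.9, 64.3]
eef_rot: [0.644, 0.765, -0.0, -0.0]
contact_force: [-1.6, 0.5, 1.5]
gripper_width: -0.006
```

Emit:
carry_out --pt "0 0 -0.002 0 0 0 -1" --pt "0 0 -0.002 0 0 0 -1" --pt "0 0 0 0 0 0 -1"

```text
time_s: 3.02
tool_pos: [451.5, -6.9, 60.9]
eef_rot: [0.644, 0.765, 0.0, 0.0]
contact_force: [-3.9, 0.6, 11.5]
gripper_width: -0.001
```

Emit:
carry_out --pt "0 0 -0.001 0 0 0 -1" --pt "0 0 0 0 0 0 -1" --pt "0 0 0 0 0 0 -1"

```text
time_s: 3.4
tool_pos: [451.6, -6.9, 60.7]
eef_rot: [0.644, 0.765, 0.0, 0.0]
contact_force: [-8.3, 1.0, 22.3]
gripper_width: 0.001
```

```bash
python3 - <<'E'
from h import *
import pickle
D=pickle.load(open("d.pkl","rb"))
for n,(u0,v0) in dict(top=(293,230),scene=(282,203)).items():
  d=D[n];print(n)
  for v in range(v0-11,v0+12,2): print([int(round(px2w(d,u,v)[2])) for u in range(u0-11,u0+12,2)])
a=grab("scene")["frame"][180:225,255:315,::-1]
cv2.imwrite("pics/s2.png",cv2.resize(a,None,fx=10,fy=10,interpolation=cv2.INTER_CUBIC))
E
```

```text
top
[44, 51, 45, 46, 41, 48, 44, 46, 47, 43, 45, 49]
[50, 44, 46, 50, 45, 47, 48, 46, 49, 48, 45, 47]
[47, 49, 42, 47, 45, 56, 58, 47, 43, 44, 46, 41]
[46, 40, 45, 58, 58, 66, 69, 61, 45, 42, 41, 44]
[48, 47, 45, 55, 63, 65, 68, 67, 55, 46, 42, 48]
[50, 45, 57, 64, 71, 64, 64, 66, 51, 50, 46, 47]
[48, 46, 59, 59, 67, 65, 68, 65, 58, 50, 40, 45]
[47, 51, 44, 54, 61, 70, 70, 60, 58, 45, 45, 47]
[47, 45, 46, 57, 55, 55, 56, 58, 49, 49, 49, 51]
[45, 44, 49, 43, 45, 51, 49, 48, 47, 47, 42, 48]
[50, 45, 46, 48, 49, 43, 46, 47, 43, 43, 47, 47]
[45, 48, 48, 46, 44, 45, 45, 35, 25, 22, 3, -4]
scene
[47, 0, -1, 0, -2, 0, -2, 0, -1, 0, 0, -1]
[44, 44, 47, 0, -1, 0, 0, 0, 0, -3, -1, -1]
[45, 45, 43, 46, 42, 1, -1, -1, -2, 0, 1, -2]
[47, 43, 43, 46, 45, 67, 68, 65, -1, 0, 0, -1]
[47, 45, 43, 57, 66, 65, 64, 65, 66, 43, -1, 1]
[41, 43, 57, 56, 66, 67, 66, 66, 67, 58, 44, 43]
[46, 44, 55, 56, 63, 67, 65, 66, 61, 57, 46, 44]
[44, 43, 55, 57, 58, 61, 61, 56, 57, 819, 45, 45]
[47, 45, 47, 56, 56, 57, 56, 57, 55, 51, 44, 42]
[45, 44, 44, 45, 51, 52, 54, 51, 50, 45, 45, 45]
[45, 47, 45, 47, 44, 44, 44, 46, 42, 46, 48, 44]
[44, 47, 44, 41, 46, 45, 44, 48, 46, 43, 45, 45]
```

View pics/s2.png

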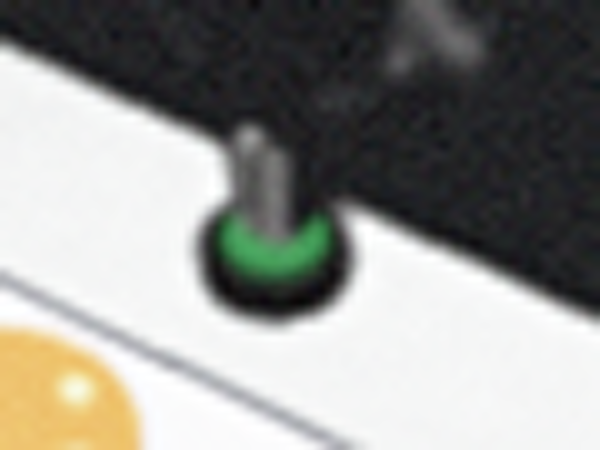

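Button stood at 66 mm and is now held at about 60.7. The force is climbing 11 N per mm with no travel, and the bezel is lower at 57, so it is fully in. Releasing and moving behind the blue lever.

Emit:
carry_out --pt "0 0 0.02 0 0 0 -1" --pt "0 0 0.04 0 0 0 -1" --pt "0.0115 0.033 0 0 0 0 -1" --pt "0.0115 0.033 0 0 0 0 -1" --pt "0.0115 0.033 0 0 0 0 -1" --pt "0.0115 0.033 0 0 0 0 -1" --pt "0 0 0 0 0 0 -1" --pt "0 0 0 0 0 0 -1"

```text
time_s: 4.45
tool_pos: [497.2, 124.8, 119.0]
eef_rot: [0.644, 0.765, -0.0, -0.0]
contact_force: [-0.6, 0.1, 0.2]
gripper_width: 0.001
```

Emit:
carry_out --pt "0 0 -0.02 0 0 0 -1" --pt "0 0 -0.017 0 0 0 -1" --pt "0 0 -0.01 0 0 0 -1" --pt "0 0 0 0 0 0 -1"

```text
time_s: 4.95
tool_pos: [497.2, 124.7, 72.0]
eef_rot: [0.645, 0.765, -0.0, -0.0]
contact_force: [-0.4, -0.1, 0.7]
gripper_width: -0.003
```

```bash
python3 - <<'E'
from h import *
a=grab("scene")["frame"][160:280,210:360,::-1]
cv2.imwrite("pics/s3.png",cv2.resize(a,None,fx=5,fy=5,interpolation=cv2.INTER_CUBIC))
s=r.get_state();print(s["tool_pos"],s["contact_force"])
E
```

```text
[497.54736948 124.7896816   72.53091582] [ 0.48006656 -0.50030252 -0.32340302]
```

View pics/s3.png

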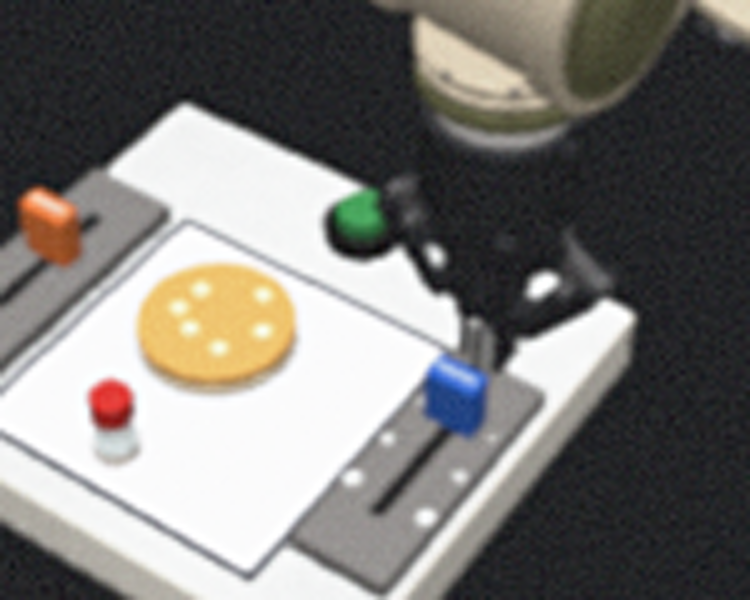

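The button (360,215) is up again and the fingertips (478,345) stand behind the blue lever (457,395). Pushing along +x of the base.

Emit:
carry_out --pt "0.005 0.0009 0 0 0 0 -1" --pt "0.005 0.0009 0 0 0 0 -1" --pt "0.005 0.0009 0 0 0 0 -1" --pt "0.005 0.0009 0 0 0 0 -1" --pt "0.005 0.0009 0 0 0 0 -1" --pt "0 0 0 0 0 0 -1"

```text
time_s: 5.75
tool_pos: [523.0, 129.7, 72.3]
eef_rot: [0.644, 0.765, 0.0, 0.0]
contact_force: [-0.4, 1.0, 0.2]
gripper_width: 0.003
```

Emit:
carry_out --pt "0.005 0.0009 0 0 0 0 -1" --pt "0.005 0.0009 0 0 0 0 -1" --pt "0.005 0.0009 0 0 0 0 -1" --pt "0.005 0.0009 0 0 0 0 -1" --pt "0.005 0.0009 0 0 0 0 -1" --pt "0 0 0 0 0 0 -1"

```text
time_s: 6.5
tool_pos: [547.5, 134.2, 72.2]
eef_rot: [0.644, 0.765, -0.0, -0.0]
contact_force: [-1.9, -0.9, 2.3]
gripper_width: 0.001
```

Emit:
carry_out --pt "0.004 0.0007 0 0 0 0 -1" --pt "0.004 0.0007 0 0 0 0 -1" --pt "0.003 0.0005 0 0 0 0 -1" --pt "0 0 0 0 0 0 -1"

```text
time_s: 7.0
tool_pos: [558.9, 136.1, 72.3]
eef_rot: [0.644, 0.765, 0.0, 0.0]
contact_force: [0.5, -0.5, -0.2]
gripper_width: 0.0
```

Emit:
carry_out --pt "0.002 0.0003 0 0 0 0 -1" --pt "0.002 0.0003 0 0 0 0 -1" --pt "0 0 0 0 0 0 -1"

```text
time_s: 7.38
tool_pos: [562.6, 136.7, 72.3]
eef_rot: [0.644, 0.765, 0.0, 0.0]
contact_force: [-1.0, 0.6, 0.1]
gripper_width: -0.001
```

Emit:
carry_out --pt "0.002 0.0003 0 0 0 0 -1" --pt "0.002 0.0003 0 0 0 0 -1" --pt "0 0 0 0 0 0 -1"

```text
time_s: 7.75
tool_pos: [566.6, 137.2, 72.3]
eef_rot: [0.644, 0.765, 0.0, 0.0]
contact_force: [-0.4, 0.3, 0.2]
gripper_width: 0.001
```

Emit:
carry_out --pt "0.002 0.0003 0 0 0 0 -1" --pt "0 0 0 0 0 0 -1"

```text
time_s: 8.0
tool_pos: [568.1, 137.5, 72.2]
eef_rot: [0.644, 0.765, -0.0, -0.0]
contact_force: [-3.4, -0.7, 1.5]
gripper_width: -0.0
```

```bash
python3 - <<'E'
from h import *
a=grab("scene")["frame"][160:280,210:360,::-1]
cv2.imwrite("pics/s4.png",cv2.resize(a,None,fx=5,fy=5,interpolation=cv2.INTER_CUBIC))
s=r.get_state();print(s["tool_pos"],s["contact_force"])
E
```

```text
[568.14557802 137.55453785  72.26221172] [-3.07704894  0.21602439  0.81487955]
```

View pics/s4.png

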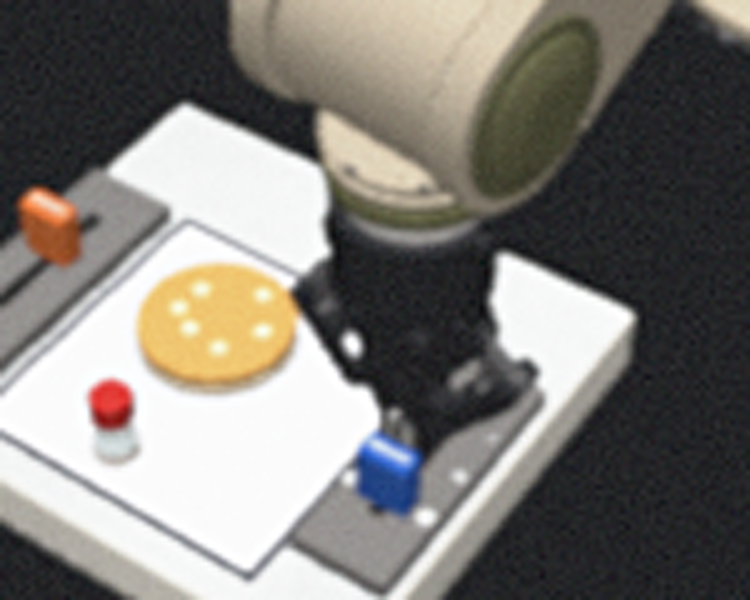

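The lever (390,475) is at the slot's far end beside the large dots, and the dish and vial have not moved. A small further push to confirm the buffer, then back off and away.

Emit:
carry_out --pt "0.002 0.0003 0 0 0 0 -1" --pt "0 0 0 0 0 0 -1"

```text
time_s: 8.3
tool_pos: [569.8, 137.8, 72.3]
eef_rot: [0.644, 0.765, -0.001, -0.001]
contact_force: [-6.7, -1.6, 4.1]
gripper_width: 0.002
```

Emit:
carry_out --pt "-0.005 -0.0009 0 0 0 0 -1" --pt "-0.01 -0.0018 0 0 0 0 -1" --pt "-0.01 -0.0018 0 0 0 0 -1" --pt "0 0 0.04 0 0 0 -1" --pt "0 0 0.05 0 0 0 -1" --pt "-0.03 0.02 0.04 0 0 0 -1" --pt "-0.05 0.02 0.03 0 0 0 -1" --pt "-0.05 0.02 0 0 0 0 -1"

```text
time_s: 9.3
tool_pos: [414.4, 193.8, 234.2]
eef_rot: [0.644, 0.765, 0.002, 0.001]
contact_force: [0.2, 0.5, -1.0]
gripper_width: 0.0
```

Emit:
carry_out --pt "-0.04 0.03 0 0 0 0 -1" --pt "-0.04 0.03 0 0 0 0 -1" --pt "0 0 0 0 0 0 -1" --pt "0 0 0 0 0 0 -1"

```text
time_s: 9.8
tool_pos: [335.6, 253.1, 232.4]
eef_rot: [0.644, 0.765, 0.0, 0.0]
contact_force: [1.2, 0.8, 1.1]
gripper_width: -0.001
```

```bash
python3 - <<'E'
from h import *
import pickle
D=pickle.load(open("d.pkl","rb"))
d=grab("scene"); a=d["frame"][160:280,170:350,::-1]
cv2.imwrite("pics/s5.png",cv2.resize(a,None,fx=4.4,fy=4.4,interpolation=cv2.INTER_CUBIC))
def blue(d,box,lo,hi):
  a,b,c,e=box; h=cv2.cvtColor(d["frame"],cv2.COLOR_RGB2HSV)[b:e,a:c]
  v,u=np.nonzero((h[...,0]>=lo)&(h[...,0]<=hi)&(h[...,1]>120)&(h[...,2]>50)); v+=b;u+=a
  return len(u),u.mean().round(1),v.mean().round(1),np.median([px2w(d,x,y) for x,y in zip(u,v)],0).round(1)
for n,x in(("before",D["scene"]),("after",d)):
  print(n,"blue",blue(x,(270,220,320,275),105,125),"orange",blue(x,(210,195,230,216),5,18),"green",blue(x,(270,190,295,215),45,85),"red",blue(x,(222,232,245,250),0,4))
s=r.get_state();print(s["time_s"],s["tool_pos"],s["contact_force"])
E
```

```text
before blue (121, np.float64(300.8), np.float64(239.5), array([533.2, 135.9,  83.1])) orange (129, np.float64(219.4), np.float64(204.8), array([ 595.4, -101.3,   79.5])) green (76, np.float64(282.3), np.float64(202.5), array([457.3,  -2.4,  65.5])) red (57, np.float64(231.6), np.float64(240.2), array([656.2,  21. ,  88.8]))
after blue (127, np.float64(287.6), np.float64(255.0), array([591. , 146.8,  83.2])) orange (130, np.float64(219.4), np.float64(204.9), array([ 595.5, -100.8,   79.4])) green (76, np.float64(282.3), np.float64(202.9), array([457.9,  -1.4,  65.5])) red (60, np.float64(231.6), np.float64(240.4), array([655.5,  20.5,  88.7]))
9.85 [335.96062116 252.86099175 232.28693309] [0.50420569 0.29975632 0.2446438 ]
```

View pics/s5.png

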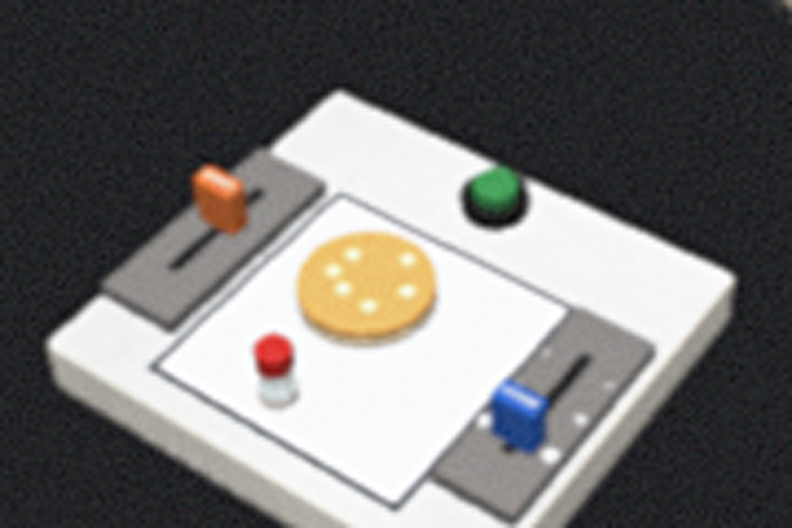

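The lever (518,415) is at the full end, having travelled about 59 mm. The button (495,190) is up and everything else is unmoved, so I'm handing in.

```bash
python3 -c "
from bench import ticket
print(ticket.hand_in())"
```

```text
the job is handed in; nothing more can be done
None
```

The viewing light's green button was pressed fully in and released, the blue lever now rests at its far stop, and the job is handed in. It took about 10 s of the 42 s allowed.

- **Button:** I pressed it with the shut fingertips until it hit a hard stop, about 22 N at 60.7 mm high, down from about 66 mm. The last picture shows it up again.
- **Blue lever:** I pushed it past the notch against the end buffer, with about 7 N on the tool at the last reading. After I backed off, the camera measured about 59 mm of travel. With the 0 to 3 mm starting offset, that fits the 60 mm stop.
- **Other things:** the orange lever and vial measured within 1 mm of where they started, and the dish looks unmoved. I did not re-measure the bottles and beaker; the arm crossed near the bottles at about 231 mm, above their height.
- **Hand:** it is clear of everything, about 230 mm up, with no contact force.

No check failed or disagreed.

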